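# Start up the laser marking station in order

### The arm

A 6-joint arm with a two-finger parallel gripper is mounted at the origin on the work surface. World frame = base frame: x ahead of the robot, y to its left, z up, the work surface at z = 0. Lengths are in m, angles in rad, forces in N, time in s.
With the tool pointing down it reaches from about 0.425 to 0.95 m from the base axis. Payload 3.5 kg.
Tool frame: the origin (TCP) lies on the centre line of the jaws, within the pads' length; the fingertips stand 8 mm ahead of it and the grasp point (between the pads) lies 11 mm behind it; z points along the fingers, y is the line along which they close (so a half turn about z gives the same grasp; the last joint's range is limited). The gripper opens to 85 mm and grips with 20 to 120 N. Pads are 22 mm wide; open, the fingers measure 114 mm over their backs; the gripper's body (76 mm by 85 mm) begins 54 mm behind the grasp point. The pads swing forward as they close: fully open they stand 13 mm farther back than shut.
Start: joints at [-1.489, 0.286, 1.577, -0, 1.279, -0.15], TCP at [0.155, -0.657, 0.239] pointing down, gripper open.
Joint ranges: [-2.77, 2.77], [-0.9, 2.22], [0.21, 2.48], [-1.53, 4.67], [0.24, 2.81], [-2.84, 2.84]. Speed limits (rad/s): [2.79, 2.79, 3.14, 3.14, 3.14, 3.14].

### API

Orientations are given as a unit quaternion [x, y, z, w].
In Python, from plant import ctrl gives the robot as it stands. The module is installed in compiled form; this text tells all that it offers.
- The arm moves only by the tool send_rows, never from a script. Its argument "steps" is a list of rows, each a list of 5 numbers: the shift along the tool's x, y, z in m, then the turn about the tool's z in degrees, then the opening, from -1 (shut) to 1 (fully open). A call has 1 to 12 rows; each row is the pose to reach, as a shift and turn from the pose commanded when the call began, along the tool's axes at that moment; what a row does not reach only later rows make up. A row lasts 1/10 s, in which the tool goes at most 50 mm and 8.59 degrees, less where a joint would pass 70% of its speed; a pose out of reach is approached as far as the arm can. A call with a gripper value outside its range is refused whole. The fingers move at their own pace and stop on an object; "squeeze" is the grip in N (left out, the last holds). Time passes only in rows, so rows that repeat a pose let the fingers close. It gives the time, the measured TCP pose, the force, the opening and the grip force at its end, in the units of the state.
- ctrl.get_state(): the state, without advancing time (a new reading comes with each control period).
- ctrl.read_camera(name): name is "scene" or "side" or "wrist"; returns the picture (420x560x3 uint8, red, green, blue); there is no depth.
- ctrl.calibration(name): a dict with "intrinsics" (3x3 intrinsics, pixels), "extrinsics" (4x4, takes a point from world to camera coordinates); the wrist camera has in their place "tool_from_camera" (4x4, takes a point from camera to tool coordinates, whose origin is the TCP and whose axes are the flange's). Camera axes: x right, y up, looking along -z (the intrinsics and any distortion apply to the point x, -y, -z); pixel columns grow to the right and rows downward; lengths in m; the calibration is good to about 2 mm. A picture is of the moment at which its call begins: read the wrist's pose just before it. calibration takes no time and is no camera call.
- ctrl.sign_off(): hands the job in; it is judged then, once.
The state is a dict: "time": time; "qpos": joint angles; "dq": joint speeds; "joint_efforts": joint torques, N m; "eef_pos": TCP position; "tcp_rot": TCP orientation; "contact_force": force on the tool from outside, world axes, zero at the start; "wrist_torque": the same for the moment, N m; "opening": opening from 0.0 (shut) to 1.0 (fully open); "finger_force": force on a finger pad.
Only numpy, scipy, OpenCV 4.12 (cv2) and the standard library are available. Lean on these libraries where they do the work, as an engineer would, in place of code of your own. Each camera call takes 0.05 s, during which the arm holds its last target. There are 200 camera calls.

### The job

Start up the laser station by tapping its push buttons in the safe order: first the round button on top of the fume extractor, then the larger round button on the sloping console (scan head), and last the console's square button (laser source). Tap each one lightly, just until it is fully in, where it stays. Pick nothing up, leave the console's small round button and the emergency stop alone, and do not bump the machines or disturb the things lying on the bench.

Things in the scene. Friction and masses are not known exactly. Their poses are not given: they have to be found in the camera images.
- extractor: bench fume extractor, bolted down: light grey box 240 (x) by 200 (y) by 180 mm high, a ribbed grey duct leaving its left (+y) side. Origin at the centre of its underside; the front with air slots faces -x, z up. On its level top: the only push button on a dark strip 60 mm in front of the middle, and a black carry handle 28 mm high, 50 mm behind the middle.
- fan_base: mount of the extractor's push button: flat dark metal bezel 3 mm high with the plain metal button cap in its middle. Origin on the surface it is mounted on, on the button's axis. x, y and z as the extractor's; it sits 60 mm in front of (-x of) the extractor's middle. The button moves straight down. The robot may press on it with at most 25 N.
- fan_top (a point): centre of the top of the extractor's push button: a round flat cap 36 mm across, standing 12 mm above the extractor's top when out and 6 mm when in. The point moves with the cap.
- fan_button (a joint): switches the fume extractor on. A self-locking push button: 0 = out, 0.006 m = in. It slides in against a steady 3.5 N or so, then stays in. Once in, the cap gives up to 2.5 mm more on an over-travel spring (5.5 N to start, 3 N per mm), then is rigid.
- console: dark wedge-shaped console, bolted down, 180 (x) by 370 (y) mm, blue top plate. Origin: centre of underside; x to the back, y left along the controls, z up. The top slopes 15 degrees: 50 mm high in front, 74 mm at x = 0, 98 mm behind; normal (-0.259, 0, 0.966). In a row at x = 0: key switch y = +140 mm (41 mm proud), push buttons y = +65, 0, -65 (order varies), emergency stop y = -140.
- head_base: mount of the larger round push button of the console: flat dark metal bezel 3 mm high with the plain metal button cap in its middle. Origin on the surface it is mounted on, on the button's axis. z vertical, x and y level and parallel to the console's x and y. The button moves along the panel's normal (15 degrees from vertical, see console). The robot may press on it with at most 25 N.
- head_top (a point): centre of the top of the console's LARGER ROUND push button (scan head): flat cap 32 mm across, standing 12 mm out of the panel along its normal when out, 6 mm when in. The point moves with the cap.
- head_button (a joint): switches the scan head on. A self-locking push button: 0 = out, 0.006 m = in. It slides in against a steady 3.5 N or so, then stays in. Once in, the cap gives up to 2.5 mm more on an over-travel spring (5.5 N to start, 3 N per mm), then is rigid.
- source_base: mount of the square push button of the console: flat dark metal bezel 3 mm high with the plain metal button cap in its middle. Origin on the surface it is mounted on, on the button's axis. z vertical, x and y level and parallel to the console's x and y. The button moves along the panel's normal (15 degrees from vertical, see console). The robot may press on it with at most 25 N.
- source_top (a point): centre of the top of the console's SQUARE push button (laser source): flat cap 30 by 30 mm, standing 12 mm out of the panel along its normal when out, 6 mm when in. The point moves with the cap.
- source_button (a joint): switches the laser source on. A self-locking push button: 0 = out, 0.006 m = in. It slides in against a steady 3.5 N or so, then stays in. Once in, the cap gives up to 2.5 mm more on an over-travel spring (5.5 N to start, 3 N per mm), then is rigid.
- pilot_top (a point): centre of the top of the console's SMALL ROUND push button (aiming light): cap 18 mm across, 12 mm out of the panel. To be left out.
- pilot_button (a joint): the aiming light's button, same kind as the others; to be left out, at 0.
- estop (a joint): emergency stop at the right-hand end (y = -140 mm) of the console: mushroom head 40 mm across, its top 32 mm out of the panel along the normal. 0 = out, 0.005 m = pressed; sprung. To be left out.
- phone: loose phone lying flat behind the console, 72 (x) by 148 (y) by 8 mm; origin at the centre of its underside
- tweezers: loose steel tweezers, 127 mm long (y), 8 mm high, lying on top of the extractor between its button and its handle; origin under their middle
- suction_cup: loose black suction cup with a knob, 44 mm across and 36 mm high, upright behind the console's left corner; origin at the centre of its underside
- jar: loose amber jar with a metal lid, 52 mm across and 85 mm high, behind the console; origin at the centre of its underside
- mouse: loose computer mouse, 105 (x) by 60 (y) by 33 mm, to the right of the console; origin at the centre of its underside
- screwdriver: loose screwdriver, 170 mm long, lying at the left end of the console, between it and the extractor; origin under its middle, x along it

How it is judged:
On the way, in this order (a step that is already met when the one before it is completed fails the run):
1. the fume extractor's button is in, the console's buttons are still out (value of joint fan_button above 0.0045 m and value of joint each of head_button, source_button below 0.002 m), for 0.1 s.
2. the larger round button (scan head) is in, the square one is still out (value of joint each of fan_button, head_button above 0.0045 m and value of joint source_button below 0.002 m), for 0.1 s.
3. the square button (laser source) is in as well (value of joint each of fan_button, head_button, source_button above 0.0045 m), for 0.1 s.
At the end, for the whole second after the job is handed in: The extractor's button, the console's larger round button and its square button are in (each at least 4.5 of 6 mm), the small round button and the emergency stop are out (within 2 mm), and every loose thing is within 15 mm of where it stood (all of step 3 and value of joint each of pilot_button, estop below 0.002 m and distance of each of phone, tweezers, suction_cup, jar, mouse, screwdriver from where it was at the start of the episode below 0.015 m); the robot touches nothing.
It fails at once if a button is switched out of order: scan head before extractor, or laser source before either ((value of joint fan_button below 0.003 m and value of joint any of head_button, source_button above 0.003 m) or (value of joint head_button below 0.003 m and value of joint source_button above 0.003 m)).
It fails at once if the aiming light's small button or the emergency stop is pressed (value of joint pilot_button above 0.003 m or value of joint estop above 0.002 m).
It fails at once if a button is jabbed or pinched with more than 25 N (contact force between any of the fingers, the arm and fan_base above 25 N or contact force between any of the fingers, the arm and head_base above 25 N or contact force between any of the fingers, the arm and source_base above 25 N).
It fails at once if the robot bumps the console or the extractor with more than 15 N (contact force between any of the fingers, the arm and console above 15 N or contact force between any of the fingers, the arm and extractor above 15 N).
It fails at once if a loose thing on the bench is lifted, carried or pushed by more than 15 mm (distance of any of phone, tweezers, suction_cup, jar, mouse, screwdriver from where it was at the start of the episode above 0.015 m).
It also fails if it takes over 58 s, if anything falls off the work surface, if the arm or the gripper's body presses on something with over 40 N, if the wrist force passes 120 N, or if a joint passes its speed limit or range.

## Working session

There is one attempt and no reset: what is moved stays moved. The work goes in short steps, Python scripts to look and compute and a tool call to move; the robot and the scene stay as the last step left them, time stands still between calls to the robot, and variables do not carry over. Pictures are saved under pics/ and viewed, at most 10 in all, crops included, and the job is handed in when it is done.

Besides the shell and the picture viewer there is one more tool, called after ">>>" as name(argument=value, ...), one argument or row to a line, values as JSON. send_rows: Moves the arm, as the interface text tells. Its arguments: {"type":"object","properties":{"steps":{"type":"array","items":{"type":"array","items":{"type":"number"}}},"squeeze":{"type":"number"}},"required":["steps"]}

```bash
mkdir -p pics; python3 - <<'E'
from plant import ctrl
import cv2,numpy as np
np.set_printoptions(precision=4,suppress=True)
for n in ["scene","side"]:
    cv2.imwrite(f"pics/{n}0.png",ctrl.read_camera(n)[:,:,::-1])
    print(n,ctrl.calibration(n))
print(ctrl.calibration("wrist"))
s=ctrl.get_state();print(s["time"],s["eef_pos"],s["tcp_rot"],s["opening"],s["contact_force"])
E
```

```text
scene {'intrinsics': array([[422.3232,   0.    , 269.9785],
       [  0.    , 422.3232, 211.2278],
       [  0.    ,   0.    ,   1.    ]]), 'extrinsics': array([[ 0.6978,  0.7162, -0.0164, -0.3739],
       [-0.5723,  0.5711,  0.5885,  0.2746],
       [ 0.4308, -0.4013,  0.8083, -1.3172],
       [ 0.    ,  0.    ,  0.    ,  1.    ]])}
side {'intrinsics': array([[541.6221,   0.    , 274.5796],
       [  0.    , 541.6221, 217.9141],
       [  0.    ,   0.    ,   1.    ]]), 'extrinsics': array([[-0.8445, -0.5356, -0.0052,  0.4595],
       [ 0.4023, -0.6406,  0.654 , -0.3276],
       [-0.3536,  0.5502,  0.7565, -1.4931],
       [ 0.    ,  0.    ,  0.    ,  1.    ]])}
{'intrinsics': array([[297.6767,   0.    , 281.4447],
       [  0.    , 297.6767, 208.906 ],
       [  0.    ,   0.    ,   1.    ]]), 'tool_from_camera': array([[-0.0003,  0.9455,  0.3257,  0.084 ],
       [ 1.    ,  0.0003, -0.0001,  0.001 ],
       [-0.0002,  0.3257, -0.9455, -0.1347],
       [ 0.    ,  0.    ,  0.    ,  1.    ]])}
0.1 [ 0.1551 -0.6563  0.238 ] [ 0.9933  0.1157  0.     -0.0011] 1.0036540010355464 [ 0.3044 -0.0681 -0.3977]
```

View pics/scene0.png

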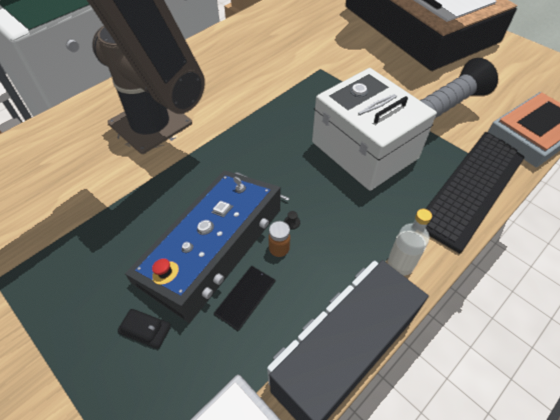

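View pics/side0.png

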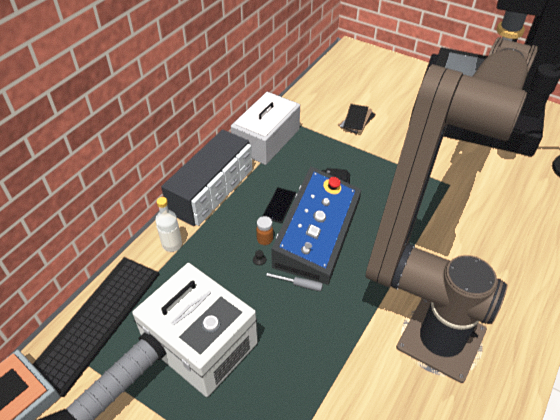

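The scene view shows the fan button at (360,89), then on the console the square at (222,208), large round at (205,227), small round at (186,246) and e-stop at (162,270). The side view shows fan (211,323), square (314,231), large (320,216) and e-stop (334,184).

```bash
cat > h.py <<'E'
from plant import ctrl
import cv2,numpy as np
from scipy.spatial.transform import Rotation as R
np.set_printoptions(precision=4,suppress=True)
F=np.diag([1,-1,-1,1.])
def P(n):
    c=ctrl.calibration(n); return c["intrinsics"]@(F@c["extrinsics"])[:3]
def tri(a,b):
    X=cv2.triangulatePoints(P("scene"),P("side"),np.array(a,float).reshape(2,1),np.array(b,float).reshape(2,1))[:,0];return X[:3]/X[3]
def proj(n,X):
    p=P(n)@np.r_[X,1];return p[:2]/p[2]
def onplane(n,uv,z):
    M=P(n);A=np.c_[M[:,0],M[:,1],M[:,2]*z+M[:,3]];x=np.linalg.solve(A,np.r_[uv,1]);return x[:2]/x[2]
E
python3 - <<'E'
from h import *
for k,a,b in [("fan",(360,89),(211,323)),("square",(222,208),(314,231)),("large",(205,227),(320,216)),("estop",(162,268),(334.5,183))]:
    X=tri(a,b);print(k,X,proj("scene",X)-a,proj("side",X)-b)
a=cv2.imread("pics/scene0.png");b=cv2.imread("pics/side0.png")
r=lambda i,x,y,w,h:cv2.resize(i[y:y+h,x:x+w],None,fx=4,fy=4,interpolation=cv2.INTER_CUBIC)
t=np.vstack([np.hstack([r(a,160,190,100,75),r(a,325,65,100,75)]),np.hstack([r(b,270,180,100,75),r(b,165,285,100,75)])])
cv2.imwrite("pics/crop.png",t)
E
```

```text
fan [0.4862 0.3805 0.184 ] [-0.8103 -0.0544] [-0.5419 -0.0061]
square [ 0.457  -0.0857  0.0747] [-0.4709 -0.0846] [-0.2259  0.0596]
large [ 0.4712 -0.1494  0.0737] [-0.136  -0.0259] [-0.0615  0.0181]
estop [ 0.4963 -0.2883  0.0865] [-0.4149 -0.0914] [-0.1646  0.0604]
```

View pics/crop.png

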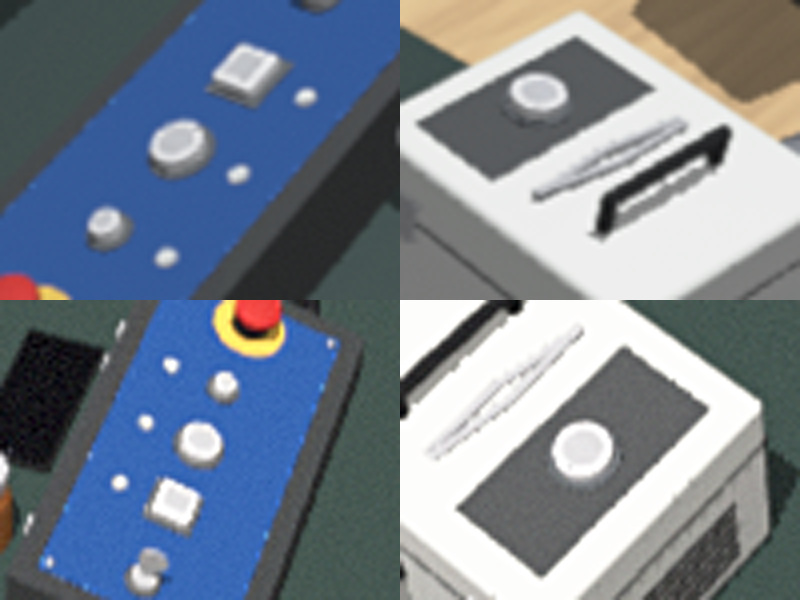

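The crops sharpen the cap-top centres. Scene: square (222.2,206.5), large (205,225.2), small (186.5,246), fan (360,88.2). Side: square (314.2,230.2), large (320.2,215.2), small (326,201), fan (211,321.2).

```bash
python3 - <<'E'
from h import *
for k,a,b,z in [("fan",(360,88.2),(211,321.2),.192),("square",(222.2,206.5),(314.2,230.2),.0856),("large",(205,225.2),(320.2,215.2),.0856),("small",(186.5,246),(326,201),.0856)]:
    print(k,tri(a,b),onplane("scene",a,z),onplane("side",b,z))
s=ctrl.get_state();print(R.from_quat(s["tcp_rot"]).as_matrix())
E
```

```text
fan [0.4873 0.3783 0.1884] [0.4914 0.3754] [0.4847 0.3792]
square [ 0.4565 -0.0848  0.0797] [ 0.4619 -0.0862] [ 0.4536 -0.0812]
large [ 0.4704 -0.1481  0.0791] [ 0.475  -0.1499] [ 0.4677 -0.1433]
small [ 0.4846 -0.2129  0.0767] [ 0.4896 -0.2153] [ 0.4813 -0.2051]
[[ 0.9732  0.2298 -0.0002]
 [ 0.2298 -0.9732  0.0022]
 [ 0.0003 -0.0022 -1.    ]]
```

>>> send_rows(
  steps=[
    [0.02,-0.022,-0.01,0,-1],
    [0.05,-0.055,-0.02,0,-1],
    [0.085,-0.094,-0.03,0,-1],
    [0.12,-0.133,-0.03,0,-1],
    [0.155,-0.172,-0.03,0,-1],
    [0.19,-0.211,-0.03,0,-1],
    [0.225,-0.25,-0.03,0,-1],
    [0.26,-0.288,-0.03,0,-1],
    [0.295,-0.327,-0.03,0,-1],
    [0.33,-0.366,-0.03,0,-1],
    [0.365,-0.405,-0.03,0,-1],
    [0.395,-0.438,-0.03,0,-1],
  ],
)

```text
time: 1.3
eef_pos: [0.4313, -0.1521, 0.2691]
tcp_rot: [0.993, 0.116, 0.0, 0.0]
contact_force: [1.4, -0.3, -1.0]
opening: -0.001
finger_force: 0.0
```

>>> send_rows(
  steps=[
    [0.012,-0.014,0,0,-1],
    [0.015,-0.016,0,0,-1],
    [0.015,-0.016,0,0,-1],
    [0.015,-0.016,0,0,-1],
  ],
)

```text
time: 1.7
eef_pos: [0.4415, -0.136, 0.2691]
tcp_rot: [0.993, 0.115, -0.0, 0.0]
contact_force: [1.0, 0.1, -0.4]
opening: -0.004
finger_force: 0.0
```

```bash
cat >> h.py <<'E'
def wrist_shot(fn):
    s=ctrl.get_state();im=ctrl.read_camera("wrist");cv2.imwrite(fn,im[:,:,::-1])
    np.savez(fn+".npz",p=s["eef_pos"],q=s["tcp_rot"]);return s,im
def wplane(fn,uv,z):
    d=np.load(fn+".npz");c=ctrl.calibration("wrist");K=c["intrinsics"];T=c["tool_from_camera"]
    Rt=R.from_quat(d["q"]).as_matrix();r=np.linalg.solve(K,np.r_[uv,1])*[1,-1,-1]
    o=d["p"]+Rt@T[:3,3];v=Rt@T[:3,:3]@r;return o+v*(z-o[2])/v[2]
E
python3 - <<'E'
from h import *
s,im=wrist_shot("pics/w1.png");print(s["time"],s["eef_pos"],R.from_quat(s["tcp_rot"]).as_matrix(),s["opening"],s["contact_force"],s["qpos"])
E
```

```text
1.7 [ 0.4415 -0.136   0.2691] [[ 0.9735  0.2286 -0.0007]
 [ 0.2286 -0.9735 -0.0001]
 [-0.0007 -0.     -1.    ]] -0.0037085396302634142 [ 1.0324  0.1192 -0.41  ] [-0.5188 -0.2243  2.0455 -0.0005  1.3209  0.8214]
```

View pics/w1.png

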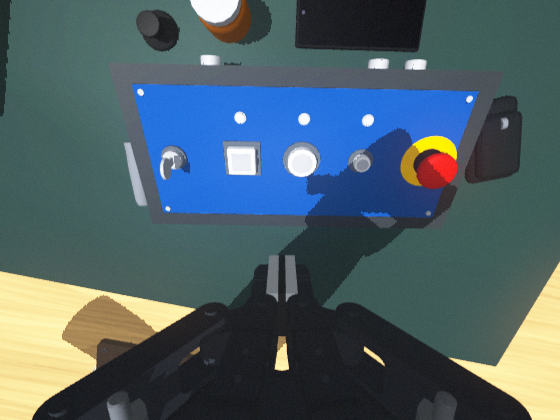

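Wrist view: square cap at (241,161), large round at (301,160), small round at (360,161). The console axes line up with the tool.

```bash
python3 - <<'E'
from h import *
f="pics/w1.png"
for k,uv in [("sq",(241.5,160.5)),("lg",(301,160)),("sm",(360.5,161))]: print(k,wplane(f,uv,.0856),wplane(f,uv,.080))
for k,uv in [("sl",(140,92)),("sr",(470,99))]: print(k,wplane(f,uv,.094))
for k,uv in [("fl",(167,209)),("fr",(428,213))]: print(k,wplane(f,uv,.053))
E
```

```text
sq [ 0.4603 -0.0887  0.0856] [ 0.4592 -0.0882  0.08  ]
lg [ 0.4754 -0.1506  0.0856] [ 0.4745 -0.1512  0.08  ]
sm [ 0.4889 -0.2129  0.0856] [ 0.4883 -0.2146  0.08  ]
sl [0.5049 0.0186 0.094 ]
sr [ 0.572  -0.2955  0.094 ]
fl [ 0.373  -0.0066  0.053 ]
fr [ 0.4424 -0.3254  0.053 ]
```

>>> send_rows(
  steps=[
    [0.008,-0.025,0,0,-1],
    [0.023,-0.07,0,0,-1],
    [0.038,-0.115,0,0,-1],
    [0.053,-0.16,0,0,-1],
    [0.068,-0.205,0,0,-1],
    [0.083,-0.25,0,0,-1],
    [0.098,-0.295,0,0,-1],
    [0.113,-0.34,0,0,-1],
    [0.128,-0.385,0,0,-1],
    [0.143,-0.43,0,0,-1],
    [0.156,-0.47,0,0,-1],
    [0.163,-0.49,0,0,-1],
  ],
)

```text
time: 2.95
eef_pos: [0.4886, 0.3808, 0.2689]
tcp_rot: [0.993, 0.116, -0.0, -0.0]
contact_force: [0.2, -0.7, 0.4]
opening: 0.001
finger_force: 0.0
```

>>> send_rows(
  steps=[
    [0,0,0,0,-1],
    [0,0,0,0,-1],
    [0,0,0,0,-1],
  ],
)

```text
time: 3.25
eef_pos: [0.4885, 0.3774, 0.2692]
tcp_rot: [0.993, 0.115, -0.0, 0.0]
contact_force: [0.5, -0.6, 0.7]
opening: -0.001
finger_force: 0.0
```

```bash
python3 - <<'E'
from h import *
s,im=wrist_shot("pics/w2.png");print(s["time"],s["eef_pos"],s["contact_force"])
E
```

```text
3.25 [0.4885 0.3774 0.2692] [ 0.5485 -0.6373  0.7095]
```

View pics/w2.png

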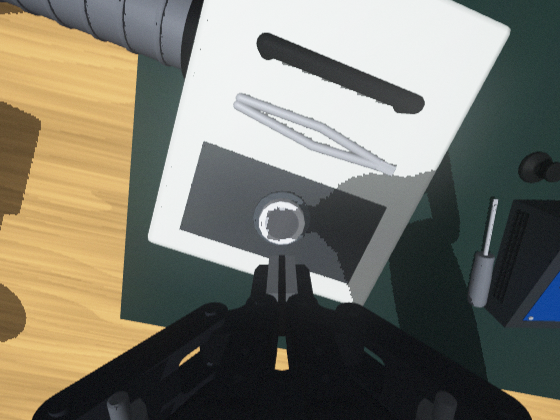

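The fan button is at (281,222), just ahead of the fingertips. The tweezers and handle are clear of it.

```bash
python3 - <<'E'
from h import *
w=wplane("pics/w2.png",(281,222),.192);d=np.load("pics/w2.png.npz")
print(w,(w-d["p"])@R.from_quat(d["q"]).as_matrix())
E
```

```text
[0.4891 0.3769 0.192 ] [0.0004 0.0007 0.0772]
```

>>> send_rows(
  steps=[
    [0,0,0.015,0,-1],
    [0,0,0.035,0,-1],
    [0,0,0.05,0,-1],
    [0,0,0.058,0,-1],
    [0,0,0.058,0,-1],
    [0,0,0.058,0,-1],
    [0,0,0.058,0,-1],
  ],
)

```text
time: 4.0
eef_pos: [0.4886, 0.3795, 0.2126]
tcp_rot: [0.993, 0.116, 0.001, -0.0]
contact_force: [-0.1, -0.1, -0.3]
opening: -0.002
finger_force: 0.0
```

>>> send_rows(
  steps=[
    [0,0,0.002,0,-1],
    [0,0,0.004,0,-1],
    [0,0,0.006,0,-1],
    [0,0,0.006,0,-1],
  ],
)

```text
time: 4.4
eef_pos: [0.4878, 0.379, 0.2049]
tcp_rot: [0.993, 0.116, -0.0, 0.0]
contact_force: [0.0, 0.3, -0.2]
opening: 0.001
finger_force: 0.0
```

>>> send_rows(
  steps=[
    [0,0,0.001,0,-1],
    [0,0,0.002,0,-1],
    [0,0,0.003,0,-1],
    [0,0,0.004,0,-1],
    [0,0,0.004,0,-1],
    [0,0,0.004,0,-1],
  ],
)

```text
time: 5.0
eef_pos: [0.488, 0.3791, 0.2013]
tcp_rot: [0.993, 0.116, -0.0, 0.0]
contact_force: [-0.7, 0.1, 0.9]
opening: -0.0
finger_force: 0.0
```

>>> send_rows(
  steps=[
    [0,0,0.001,0,-1],
    [0,0,0.002,0,-1],
    [0,0,0.003,0,-1],
    [0,0,0.004,0,-1],
    [0,0,0.004,0,-1],
    [0,0,0.004,0,-1],
  ],
)

```text
time: 5.6
eef_pos: [0.4881, 0.3792, 0.1976]
tcp_rot: [0.993, 0.116, 0.0, -0.0]
contact_force: [-0.6, -0.3, 3.0]
opening: 0.003
finger_force: 1.6
```

>>> send_rows(
  steps=[
    [0,0,0.001,0,-1],
    [0,0,0.002,0,-1],
    [0,0,0.002,0,-1],
    [0,0,0.002,0,-1],
  ],
)

```text
time: 6.0
eef_pos: [0.4881, 0.3792, 0.1952]
tcp_rot: [0.993, 0.116, 0.0, -0.0]
contact_force: [-0.4, 0.0, 2.5]
opening: -0.001
finger_force: 1.2
```

Sliding in at about 3 N. I'll go on in small steps until the over-travel spring shows (over 5.5 N).

>>> send_rows(
  steps=[
    [0,0,0.001,0,-1],
    [0,0,0.001,0,-1],
    [0,0,0.001,0,-1],
  ],
)

```text
time: 6.3
eef_pos: [0.4881, 0.3792, 0.1943]
tcp_rot: [0.993, 0.116, 0.0, -0.0]
contact_force: [0.4, -0.1, 2.8]
opening: 0.0
finger_force: 1.2
```

>>> send_rows(
  steps=[
    [0,0,0.001,0,-1],
    [0,0,0.001,0,-1],
    [0,0,0.001,0,-1],
  ],
)

```text
time: 6.6
eef_pos: [0.4881, 0.3792, 0.1941]
tcp_rot: [0.993, 0.116, 0.0, -0.0]
contact_force: [-1.5, -0.7, 5.8]
opening: -0.007
finger_force: 2.5
```

>>> send_rows(
  steps=[
    [0,0,0.0007,0,-1],
    [0,0,0.0007,0,-1],
    [0,0,0.0007,0,-1],
  ],
)

```text
time: 6.9
eef_pos: [0.4881, 0.3792, 0.1938]
tcp_rot: [0.993, 0.116, 0.0, -0.0]
contact_force: [-1.7, -0.8, 6.0]
opening: 0.001
finger_force: 3.1
```

>>> send_rows(
  steps=[
    [0,0,-0.005,0,-1],
    [0,0,-0.03,0,-1],
    [0,0,-0.06,0,-1],
    [0,0,-0.075,0,-1],
    [0,0,-0.075,0,-1],
    [0,0,-0.075,0,-1],
    [0,0,-0.075,0,-1],
  ],
)

```text
time: 7.6
eef_pos: [0.4872, 0.3786, 0.2652]
tcp_rot: [0.993, 0.116, -0.002, 0.001]
contact_force: [-0.5, -0.0, -0.4]
opening: -0.002
finger_force: 0.0
```

```bash
python3 - <<'E'
from h import *
s,im=wrist_shot("pics/w3.png");M=R.from_quat(s["tcp_rot"]).as_matrix();print(s["time"],s["eef_pos"],s["contact_force"])
a=cv2.imread("pics/w2.png")[150:300,180:400];b=cv2.imread("pics/w3.png")[150:300,180:400]
cv2.imwrite("pics/cmp.png",cv2.resize(np.vstack([a,b]),None,fx=2,fy=2))
# console target: large centre shifted 6 mm downhill (console -x)
for c in ([.4735,-.1495],[.459,-.087]):
    t=np.r_[c,s["eef_pos"][2]]-.006*np.r_[np.cos(.22),np.sin(.22),0];print(t,(t-s["eef_pos"])@M)
E
```

```text
7.6 [0.4872 0.3786 0.2652] [-0.5273 -0.0187 -0.3774]
[ 0.4676 -0.1508  0.2652] [-0.1406  0.5108  0.001 ]
[ 0.4531 -0.0883  0.2652] [-0.1404  0.4467  0.001 ]
```

View pics/cmp.png

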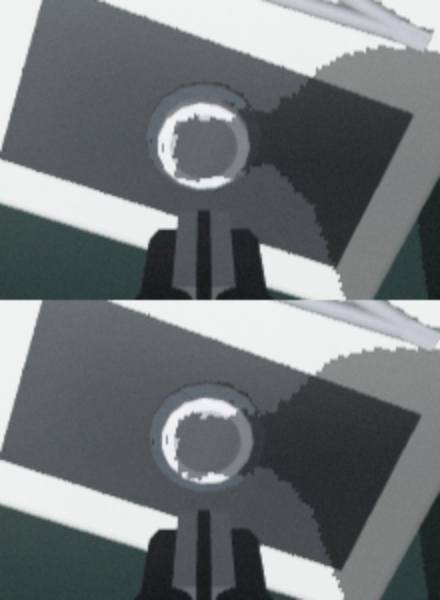

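Before and after, the cap sits lower within its bezel and the force went past 5.5 N, so the fan button is in. Next is the large round button.

>>> send_rows(
  steps=[
    [-0.007,0.025,0,0,-1],
    [-0.02,0.072,0,0,-1],
    [-0.033,0.12,0,0,-1],
    [-0.046,0.168,0,0,-1],
    [-0.059,0.216,0,0,-1],
    [-0.072,0.264,0,0,-1],
    [-0.085,0.312,0,0,-1],
    [-0.098,0.36,0,0,-1],
    [-0.112,0.408,0,0,-1],
    [-0.125,0.456,0,0,-1],
    [-0.136,0.495,0,0,-1],
    [-0.14,0.511,0,0,-1],
  ],
)

```text
time: 8.85
eef_pos: [0.4681, -0.1534, 0.2663]
tcp_rot: [0.994, 0.114, -0.001, -0.0]
contact_force: [0.4, -0.5, -0.4]
opening: -0.001
finger_force: 0.0
```

>>> send_rows(
  steps=[
    [0,0,0.03,0,-1],
    [0,0,0.07,0,-1],
    [0,0,0.1,0,-1],
    [0,0,0.11,0,-1],
    [0,0,0.11,0,-1],
    [0,0,0.11,0,-1],
  ],
)

```text
time: 9.45
eef_pos: [0.4699, -0.1507, 0.1587]
tcp_rot: [0.993, 0.116, 0.001, 0.0]
contact_force: [-0.0, 0.3, 0.7]
opening: -0.004
finger_force: 0.0
```

```bash
python3 - <<'E'
from h import *
s,im=wrist_shot("pics/w4.png");print(s["time"],s["eef_pos"],s["tcp_rot"],s["contact_force"])
E
```

```text
9.45 [ 0.4699 -0.1507  0.1587] [0.9933 0.1157 0.0007 0.0005] [-0.0123  0.293   0.7493]
```

View pics/w4.png

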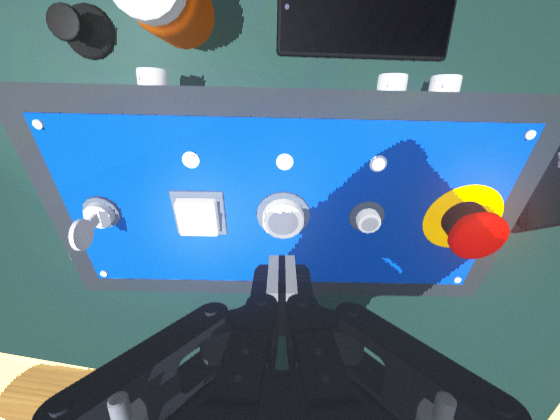

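The large cap top is at (284,216) and the square cap at (197,216). The e-stop and key switch are well to the sides.

```bash
python3 - <<'E'
from h import *
f="pics/w4.png";d=np.load(f+".npz");M=R.from_quat(d["q"]).as_matrix()
for uv in [(284,216),(197,216),(368.5,219.5)]:
    w=wplane(f,uv,.0856);print(w,(w-d["p"])@M)
E
```

```text
[ 0.4773 -0.152   0.0856] [0.0068 0.0029 0.0731]
[ 0.4624 -0.089   0.0856] [ 0.0069 -0.0619  0.0731]
[ 0.489  -0.2141  0.0856] [0.004  0.0661 0.0732]
```

>>> send_rows(
  steps=[
    [0,0.002,0.02,0,-1],
    [0,0.002,0.045,0,-1],
    [0,0.002,0.058,0,-1],
    [0,0.002,0.058,0,-1],
    [0,0.002,0.058,0,-1],
    [0,0.002,0.058,0,-1],
  ],
)

```text
time: 10.1
eef_pos: [0.4707, -0.1529, 0.1013]
tcp_rot: [0.993, 0.116, 0.001, 0.001]
contact_force: [0.4, -0.0, -0.6]
opening: 0.0
finger_force: 0.0
```

>>> send_rows(
  steps=[
    [0,0,0.001,0,-1],
    [0,0,0.002,0,-1],
    [0,0,0.003,0,-1],
    [0,0,0.004,0,-1],
    [0,0,0.005,0,-1],
    [0,0,0.005,0,-1],
    [0,0,0.005,0,-1],
  ],
)

```text
time: 10.8
eef_pos: [0.4697, -0.1523, 0.0948]
tcp_rot: [0.993, 0.116, 0.0, 0.0]
contact_force: [-1.0, 1.2, 3.2]
opening: 0.004
finger_force: 1.0
```

>>> send_rows(
  steps=[
    [0,0,0.001,0,-1],
    [0,0,0.002,0,-1],
    [0,0,0.003,0,-1],
    [0,0,0.003,0,-1],
    [0,0,0.003,0,-1],
  ],
)

```text
time: 11.3
eef_pos: [0.47, -0.1525, 0.0918]
tcp_rot: [0.993, 0.116, 0.0, 0.0]
contact_force: [1.6, 1.4, 3.8]
opening: 0.0
finger_force: 1.3
```

>>> send_rows(
  steps=[
    [0,0,0.001,0,-1],
    [0,0,0.002,0,-1],
    [0,0,0.002,0,-1],
    [0,0,0.002,0,-1],
  ],
)

```text
time: 11.7
eef_pos: [0.4697, -0.1526, 0.0897]
tcp_rot: [0.993, 0.116, 0.0, 0.0]
contact_force: [1.3, 0.5, 3.9]
opening: 0.003
finger_force: 1.4
```

>>> send_rows(
  steps=[
    [0,0,0.001,0,-1],
    [0,0,0.001,0,-1],
    [0,0,0.001,0,-1],
  ],
)

```text
time: 12.0
eef_pos: [0.4699, -0.1526, 0.0889]
tcp_rot: [0.993, 0.116, 0.0, 0.0]
contact_force: [1.6, 0.6, 5.3]
opening: -0.003
finger_force: 1.9
```

>>> send_rows(
  steps=[
    [0,0,0.0008,0,-1],
    [0,0,0.0008,0,-1],
    [0,0,0.0008,0,-1],
  ],
)

```text
time: 12.3
eef_pos: [0.47, -0.1526, 0.0885]
tcp_rot: [0.993, 0.116, 0.0, 0.0]
contact_force: [1.6, 0.9, 6.9]
opening: -0.003
finger_force: 3.1
```

>>> send_rows(
  steps=[
    [0,0,0.0006,0,-1],
    [0,0,0.0006,0,-1],
    [0,0,0.0006,0,-1],
  ],
)

```text
time: 12.6
eef_pos: [0.4701, -0.1525, 0.0881]
tcp_rot: [0.993, 0.116, 0.0, 0.0]
contact_force: [0.7, 1.0, 8.3]
opening: -0.0
finger_force: 3.6
```

Force is climbing on the over-travel spring, so the large button is in. I'll lift and shift to the square button.

>>> send_rows(
  steps=[
    [0,0,-0.008,0,-1],
    [0,0,-0.03,0,-1],
    [0,0,-0.05,0,-1],
    [0,-0.02,-0.05,0,-1],
    [0.001,-0.05,-0.05,0,-1],
    [0.001,-0.064,-0.05,0,-1],
    [0.001,-0.064,-0.05,0,-1],
    [0.001,-0.064,-0.05,0,-1],
    [0.001,-0.064,-0.05,0,-1],
  ],
)

```text
time: 13.5
eef_pos: [0.456, -0.0905, 0.1371]
tcp_rot: [0.993, 0.115, -0.0, 0.0]
contact_force: [-0.7, -0.4, -0.8]
opening: 0.001
finger_force: 0.0
```

```bash
python3 - <<'E'
from h import *
s,im=wrist_shot("pics/w5.png");print(s["time"],s["eef_pos"],s["tcp_rot"],s["contact_force"])
E
```

```text
13.5 [ 0.456  -0.0905  0.1371] [ 0.9933  0.1154 -0.0002  0.0002] [-0.6624 -0.373  -0.7918]
```

View pics/w5.png

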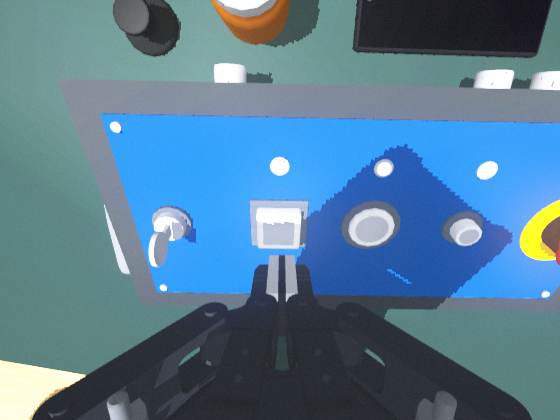

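Large cap now sits low in its bezel. The square cap's top is centred at about (280,234), directly ahead of the fingertips.

```bash
python3 - <<'E'
from h import *
f="pics/w5.png";d=np.load(f+".npz");M=R.from_quat(d["q"]).as_matrix()
for uv in [(280,234),(280,228)]:
    w=wplane(f,uv,.0856);print(w,(w-d["p"])@M)
E
```

```text
[ 0.4577 -0.0901  0.0856] [0.0018 0.     0.0515]
[ 0.462  -0.0891  0.0856] [0.0062 0.     0.0515]
```

>>> send_rows(
  steps=[
    [0,0,0.015,0,-1],
    [0,0,0.03,0,-1],
    [0,0,0.036,0,-1],
    [0,0,0.036,0,-1],
    [0,0,0.036,0,-1],
    [0,0,0.036,0,-1],
  ],
)

```text
time: 14.15
eef_pos: [0.4565, -0.0902, 0.102]
tcp_rot: [0.993, 0.116, 0.001, 0.0]
contact_force: [-0.4, 0.3, 0.3]
opening: -0.001
finger_force: 0.0
```

>>> send_rows(
  steps=[
    [0,0,0.001,0,-1],
    [0,0,0.002,0,-1],
    [0,0,0.003,0,-1],
    [0,0,0.004,0,-1],
    [0,0,0.005,0,-1],
    [0,0,0.006,0,-1],
    [0,0,0.006,0,-1],
    [0,0,0.006,0,-1],
  ],
)

```text
time: 14.95
eef_pos: [0.4559, -0.0898, 0.0952]
tcp_rot: [0.993, 0.116, -0.0, -0.0]
contact_force: [-0.0, 0.8, 0.2]
opening: 0.001
finger_force: 0.0
```

>>> send_rows(
  steps=[
    [0,0,0.001,0,-1],
    [0,0,0.002,0,-1],
    [0,0,0.003,0,-1],
    [0,0,0.003,0,-1],
    [0,0,0.003,0,-1],
  ],
)

```text
time: 15.45
eef_pos: [0.4564, -0.0898, 0.0926]
tcp_rot: [0.993, 0.116, 0.001, 0.0]
contact_force: [1.4, 0.9, 3.3]
opening: -0.0
finger_force: 1.4
```

>>> send_rows(
  steps=[
    [0,0,0.001,0,-1],
    [0,0,0.002,0,-1],
    [0,0,0.002,0,-1],
    [0,0,0.002,0,-1],
  ],
)

```text
time: 15.85
eef_pos: [0.4561, -0.0901, 0.0904]
tcp_rot: [0.993, 0.116, 0.0, 0.0]
contact_force: [0.9, 0.9, 3.4]
opening: -0.005
finger_force: 1.4
```

>>> send_rows(
  steps=[
    [0,0,0.001,0,-1],
    [0,0,0.0015,0,-1],
    [0,0,0.0015,0,-1],
    [0,0,0.0015,0,-1],
  ],
)

```text
time: 16.25
eef_pos: [0.456, -0.09, 0.0888]
tcp_rot: [0.993, 0.116, 0.0, 0.0]
contact_force: [2.1, -0.3, 2.8]
opening: -0.004
finger_force: 1.5
```

>>> send_rows(
  steps=[
    [0,0,0.0008,0,-1],
    [0,0,0.0008,0,-1],
    [0,0,0.0008,0,-1],
  ],
)

```text
time: 16.55
eef_pos: [0.4561, -0.09, 0.0885]
tcp_rot: [0.993, 0.116, 0.0, 0.0]
contact_force: [0.4, -0.8, 6.0]
opening: 0.002
finger_force: 2.9
```

>>> send_rows(
  steps=[
    [0,0,0.0006,0,-1],
    [0,0,0.0006,0,-1],
    [0,0,0.0006,0,-1],
  ],
)

```text
time: 16.85
eef_pos: [0.4562, -0.09, 0.0881]
tcp_rot: [0.993, 0.116, 0.0, 0.0]
contact_force: [0.7, 1.0, 6.9]
opening: -0.002
finger_force: 3.5
```

The square is on the over-travel spring too. I'll lift clear and check.

>>> send_rows(
  steps=[
    [0,0,-0.008,0,-1],
    [0,0,-0.03,0,-1],
    [0,0,-0.07,0,-1],
    [0,0,-0.11,0,-1],
    [0,0,-0.13,0,-1],
    [0,0,-0.13,0,-1],
    [0,0,-0.13,0,-1],
    [0,0,-0.13,0,-1],
    [0,0,-0.13,0,-1],
  ],
)

```text
time: 17.75
eef_pos: [0.4546, -0.0893, 0.215]
tcp_rot: [0.993, 0.116, -0.002, -0.001]
contact_force: [0.1, 0.0, 1.0]
opening: 0.001
finger_force: 0.0
```

```bash
python3 - <<'E'
from h import *
s,im=wrist_shot("pics/w6.png");b=cv2.cvtColor(ctrl.read_camera("scene"),cv2.COLOR_RGB2BGR)
a=cv2.imread("pics/w6.png");print(s["eef_pos"],s["contact_force"])
cv2.imwrite("pics/end.png",np.vstack([cv2.resize(a[60:260,60:540],None,fx=1.25,fy=1.25),cv2.resize(b[60:340,110:450],(425,350))[:, :425].copy() if 0 else cv2.resize(b[60:260,110:450],(600,350))]))
E
```

```text
[ 0.4546 -0.0893  0.215 ] [0.1259 0.0207 0.9569]
```

View pics/end.png

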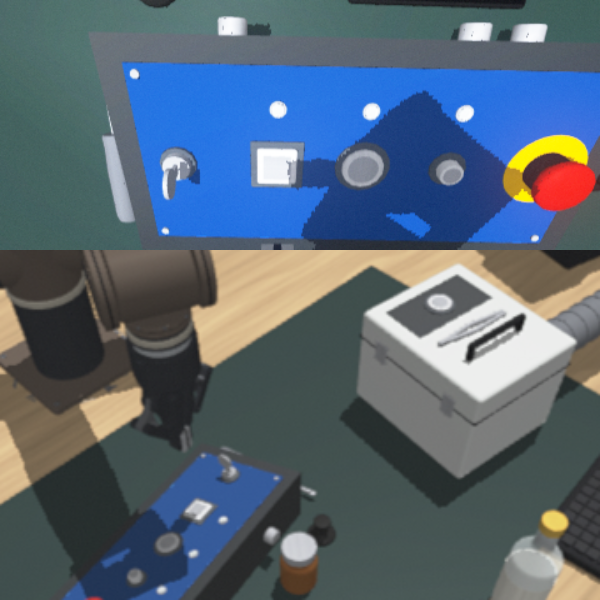

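The square, large round and fan caps all sit low. The small button and e-stop are still out, and the loose things in view have not moved.

```bash
python3 -c "
from plant import ctrl
print(ctrl.sign_off())"
```

```text
the job is handed in; nothing more can be done
None
```

I tapped the three buttons in the safe order (extractor, scan head, laser source), each until fully in at about 6–8 N, and handed the job in. In the last pictures the small round button and e-stop were still out and nothing in view had moved, but the sign-off returned no verdict.

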